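# Make up the powder-weighing kit and the balance-check kit

### The job

Make up the two kits for the balance bench: the blue tray is the powder-weighing kit and gets the brown bottle, the green-lidded sample pot and the spatula; the yellow tray is the balance-check kit and gets the steel check weight and the brush. The spatula and the brush lie flat in their tray's long bay, handle at either end; the bottle, pot and weight stand upright in the square bays, one to a bay, either bay. Set each piece down without dropping it, and leave the white bottle, the beaker and the carton of weighing papers where they are.

Things in the scene. Friction and masses are not known exactly. Their poses are not given: they have to be found in the camera images.
- blue_tray: Mid-blue plastic kit tray, fixed on the bench, 180 mm (its x) by 200 mm (its y), walls and dividers 4 mm thick and 20 mm high, floor 3 mm thick. Origin: centre of the underside, on the bench. Its -x half is one long bay, 76 mm by 192 mm inside, centred at x = -48, y = 0 mm; its +x half is two square bays, 92 mm by 94 mm inside, centred at x = +40, y = +49 mm and x = +40, y = -49 mm. z up; turned at most 0.5 rad about the vertical from the world axes.
- yellow_tray: Yellow plastic kit tray, fixed on the bench, 180 mm (its x) by 200 mm (its y), walls and dividers 4 mm thick and 20 mm high, floor 3 mm thick. Origin: centre of the underside, on the bench. Its -x half is one long bay, 76 mm by 192 mm inside, centred at x = -48, y = 0 mm; its +x half is two square bays, 92 mm by 94 mm inside, centred at x = +40, y = +49 mm and x = +40, y = -49 mm. z up; turned at most 0.5 rad about the vertical from the world axes.
- brown_bottle: Brown glass bottle with paper label and black screw cap, standing on the bench: body 44 mm in diameter up to 51 mm high, then a shoulder, cap 31 mm in diameter from 59 to 75 mm (top). About 110 g. Origin: centre of its underside; z up the bottle. Grip it round the body or the cap.
- sample_pot: Squat off-white plastic pot with a green screw lid, standing: 54 mm tall, body tapering from 40 mm diameter at the foot to 44 mm, lid 46 mm in diameter from 39 to 54 mm high. About 50 g. Origin: centre of its underside; z up.
- check_weight: Stainless steel 200 g check weight, standing: cylinder 30 mm in diameter up to 31 mm high, neck 12 mm, round knob 20 mm in diameter at 41 to 45 mm, top at 47 mm. Origin: centre of its underside; z up.
- spatula: Lab spatula lying flat on the bench, 168 mm long: black handle 14 mm wide and 14 mm high from x = -80 to +25 mm, then a thin flat steel blade up to 16 mm wide and 3 to 6 mm high to x = +88 mm. About 45 g. Origin: on the underside of the handle, near the middle of the length; x along the tool to the blade, z up. Grip across the handle at the origin or up to 40 mm towards the handle end. At the start it lies roughly along world y, within 0.25 rad.
- brush: Balance-cleaning brush lying flat on the bench, 165 mm long: pale wooden handle 14 mm wide and 14 mm high from x = -80 to +25 mm, metal ferrule 18 mm wide to +41 mm, dark grey bristle head 17 mm wide to +85 mm. About 35 g. Origin: on the underside of the handle, near the middle of the length; x along the tool to the bristles, z up. Grip across the handle at the origin or up to 40 mm towards the handle end. At the start it lies roughly along world y, within 0.25 rad.
- white_bottle: White plastic bottle with a red cap, of the same size as the brown one, standing among the stock at least 28 mm clear of its neighbours: not wanted, leave it alone. Origin: centre of its underside.
- beaker: Empty clear beaker, 72 mm in diameter, 85 mm tall, beyond the stock on the robot's left: leave it alone. Origin: centre of its underside.
- paper_carton: Open white and teal carton full of square white weighing papers, 105 x 105 x 38 mm, beyond the stock on the robot's right: leave it alone. Origin: centre of its underside.
Mind the look-alikes: they are no part of the job. Of the things that look like the sample_pot, the smallest one is meant. There is more than one size of the check_weight; the job needs the smaller.

How it is judged (in metres and radians):
At the end, for the whole second after the job is handed in: Bottle and pot upright (0.12 rad) on the floors of different square bays of the blue tray, weight likewise in the yellow; spatula (blue) and brush (yellow) flat in the long bay, origin within 30 mm of its middle along it; all released and still; the other three within 20 mm of their starts (x of brown_bottle in the frame of blue_tray between 0.008 and 0.076 m and z of brown_bottle in the frame of blue_tray between -0.002 and 0.008 m and angle between each of brown_bottle, sample_pot, check_weight's own z axis and vertical below 0.12 rad and x of sample_pot in the frame of blue_tray between 0.008 and 0.076 m and z of sample_pot in the frame of blue_tray between -0.002 and 0.008 m and ((y of brown_bottle in the frame of blue_tray between 0.016 and 0.082 m and y of sample_pot in the frame of blue_tray between -0.082 and -0.016 m) or (y of brown_bottle in the frame of blue_tray between -0.082 and -0.016 m and y of sample_pot in the frame of blue_tray between 0.016 and 0.082 m)) and x of spatula in the frame of blue_tray between -0.082 and -0.014 m and y of spatula in the frame of blue_tray between -0.03 and 0.03 m and z of spatula in the frame of blue_tray between -0.002 and 0.019 m and angle between spatula's own x axis and vertical between 1.491 and 1.651 rad and angle between the x axis of spatula and the y axis of blue_tray, either way round below 0.5 rad and x of check_weight in the frame of yellow_tray between 0.008 and 0.076 m and z of check_weight in the frame of yellow_tray between -0.002 and 0.008 m and (y of check_weight in the frame of yellow_tray between 0.016 and 0.082 m or y of check_weight in the frame of yellow_tray between -0.082 and -0.016 m) and x of brush in the frame of yellow_tray between -0.082 and -0.014 m and y of brush in the frame of yellow_tray between -0.03 and 0.03 m and z of brush in the frame of yellow_tray between -0.002 and 0.019 m and angle between brush's own x axis and vertical between 1.491 and 1.651 rad and angle between the x axis of brush and the y axis of yellow_tray, either way round below 0.5 rad and linear speed of each of brown_bottle, sample_pot, spatula, check_weight, brush below 0.02 m/s and distance of each of white_bottle, beaker, paper_carton from where it was at the start of the episode below 0.02 m); the robot touches nothing.
It fails at once if a kit piece is dropped: it falls free at more than 0.6 m/s (some 18 mm of fall) ((contact force between brown_bottle and anything else below 0.05 N and linear speed of brown_bottle above 0.6 m/s) or (contact force between sample_pot and anything else below 0.05 N and linear speed of sample_pot above 0.6 m/s) or (contact force between spatula and anything else below 0.05 N and linear speed of spatula above 0.6 m/s) or (contact force between check_weight and anything else below 0.05 N and linear speed of check_weight above 0.6 m/s) or (contact force between brush and anything else below 0.05 N and linear speed of brush above 0.6 m/s)).
It fails at once if the white bottle is shifted by more than 20 mm (distance of white_bottle from where it was at the start of the episode above 0.02 m).
It fails at once if the beaker is shifted by more than 20 mm (distance of beaker from where it was at the start of the episode above 0.02 m).
It fails at once if the paper carton is shifted by more than 20 mm (distance of paper_carton from where it was at the start of the episode above 0.02 m).
It also fails if it takes over 128 s, if anything falls off the work surface, if the arm or the gripper's body presses on something with over 40 N, if the wrist force passes 120 N, or if a joint passes its speed limit or range.

### The arm

A 7-joint arm with a two-finger parallel gripper is mounted at the origin on the work surface. World frame = base frame: x ahead of the robot, y to its left, z up, the work surface at z = 0. Lengths are in mm, angles in rad, forces in N, time in s.
With the tool pointing down it reaches from about 400 to 875 mm from the base axis. Payload 4.4 kg.
Tool frame: the origin (TCP) lies at the centre of the arm's flange, where the gripper is bolted on; the fingertips stand 173 mm ahead of it and the grasp point (between the pads) lies 155 mm ahead of it; z points along the fingers, y is the direction in which the jaws open and shut (so a half turn about z gives the same grasp; the last joint's range is limited). The gripper opens to 85 mm and grips with 20 to 120 N. Pads are 22 mm wide; open, the fingers measure 114 mm over their backs; the gripper's body (76 mm by 85 mm) begins 54 mm behind the grasp point. The pads swing forward as they close: fully open they stand 13 mm farther back than shut.
Start: joints at [1.213, 0.628, 0.038, 1.517, -0.027, 0.996, -0.02], TCP at [187.011, -622.529, 404.713] pointing down, gripper open.
Joint ranges: [-3.06, 3.06], [-0.37, 2.12], [-1.25, 1.32], [0.18, 2.47], [-1.1, 4.24], [0.23, 1.98], [-2.94, 2.94]. Speed limits (rad/s): [2.57, 2.57, 3.14, 3.14, 3.14, 3.14, 3.14].

### API

Orientations are given as [roll, pitch, yaw] about the fixed x, y, z axes, in that order (R = Rz(yaw) Ry(pitch) Rx(roll)).
In Python, from cell import * gives the robot as it stands. The module is installed in compiled form; this text tells all that it offers.
- The arm moves only by the shell command python3 -m jog 'ROWS'. ROWS is JSON, one flat list of numbers, 5 for each row, row after row: the shift along the tool's x, y, z in mm, then the turn about the tool's z in degrees, then the finger opening in mm, from 0 to 85.4. A call has 1 to 20 rows; each row is the pose to reach, as a shift and turn from the pose commanded when the call began, along the tool's axes at that moment; what a row does not reach only later rows make up. A row lasts 1/12 s, in which the tool goes at most 41.7 mm and 7.16 degrees, less where a joint would pass 70% of its speed; a pose out of reach is approached as far as the arm can. A call with a gripper value outside its range is refused whole. The fingers move at their own pace and stop on an object; the grip force is fixed at half the most. Time passes only in rows, so rows that repeat a pose let the fingers close. It gives the time, the measured TCP pose, the force and the opening at its end, in the units of the state.
- read_state(): the state, without advancing time (a new reading comes with each control period).
- get_image(name): name is "scene" or "top" or "wrist"; returns (picture, depth): 400x640x3 uint8, blue, green, red; 400x640 float32, mm along the optical axis (not along the pixel's ray), 0 where there is no reading.
- camera_params(name): a dict with "K" (3x3 intrinsics, pixels), "T" (4x4, takes a point from camera to world coordinates). Camera axes: x right, y up, looking along -z (the intrinsics and any distortion apply to the point x, -y, -z); pixel columns grow to the right and rows downward; lengths in mm; the calibration is good to about 2 mm. A picture is of the moment at which its call begins: read the wrist's pose just before it. camera_params takes no time and is no camera call; for the wrist camera it gives the pose at the moment of the call.
- finish_job(): hands the job in, once; it reports no verdict.
The state is a dict: "clock": time; "qpos": joint angles; "qd": joint speeds; "tau": joint torques, N m; "eef_pos": TCP position; "tool_rot": TCP orientation; "force": force on the tool from outside, world axes, zero at the start; "torque": the same for the moment, N m; "width": finger opening in mm.
Only numpy, scipy, OpenCV 4.12 (cv2) and the standard library are available. Lean on these libraries where they do the work, as an engineer would, in place of code of your own. Each camera call takes 0.05 s, during which the arm holds its last target.

## Working session

There is one attempt and no reset: what is moved stays moved. The work goes in short steps, Python scripts to look and compute and a shell command to move; the robot and the scene stay as the last step left them, time stands still between calls to the robot, and variables do not carry over. Pictures are saved under pics/ and viewed, and the job is handed in when it is done.

```bash
mkdir -p pics; ls
cat > h.py <<'E'
from cell import *
import numpy as np, cv2
E
python3 - <<'E'
from h import *
s=read_state(); print({k:np.round(v,3) for k,v in s.items()})
for n in ["top","scene"]:
    im,d=get_image(n); cv2.imwrite(f"pics/{n}0.png",im); np.save(f"{n}0.npy",d)
    p=camera_params(n); print(n,np.round(p["K"],1).tolist(),np.round(p["T"],3).tolist(),p.keys())
    cv2.imwrite(f"im_{n}.png",im)
E
```

```text
pics
{'clock': np.float64(0.0), 'qpos': array([ 1.213,  0.629,  0.038,  1.518, -0.027,  0.996, -0.02 ]), 'qd': array([ 0.   ,  0.001,  0.001, -0.   ,  0.   ,  0.   ,  0.001]), 'tau': array([-0.0000e+00, -5.6340e+01,  1.2260e+00, -1.9344e+01,  1.1000e-02,
        1.0000e-02,  0.0000e+00]), 'eef_pos': array([ 186.936, -622.226,  403.778]), 'tool_rot': array([-3.14 , -0.   ,  0.292]), 'force': array([0.635, 0.269, 1.085]), 'torque': array([ 0.006,  0.011, -0.039]), 'width': np.float64(85.331)}
top [[408.1, 0.0, 316.7], [0.0, 408.1, 192.5], [0.0, 0.0, 1.0]] [[0.1, 0.974, -0.203, 320.049], [-0.995, 0.098, -0.02, -4.121], [0.001, 0.204, 0.979, 1116.501], [0.0, 0.0, 0.0, 1.0]] dict_keys(['K', 'T'])
scene [[520.4, 0.0, 317.3], [0.0, 520.4, 203.5], [0.0, 0.0, 1.0]] [[0.591, -0.506, 0.628, 1251.256], [0.806, 0.382, -0.452, -507.406], [-0.012, 0.773, 0.634, 787.713], [0.0, 0.0, 0.0, 1.0]] dict_keys(['K', 'T'])
```

View pics/top0.png

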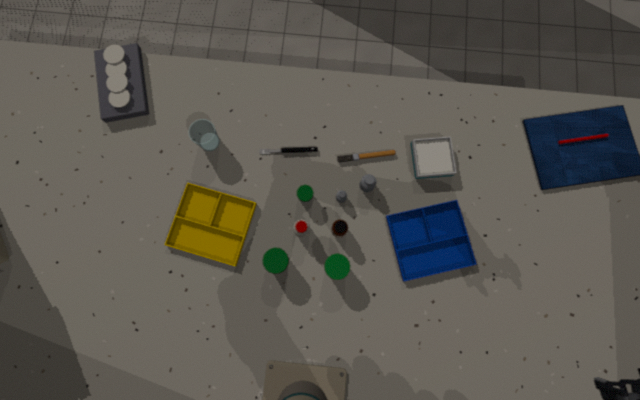

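View pics/scene0.png

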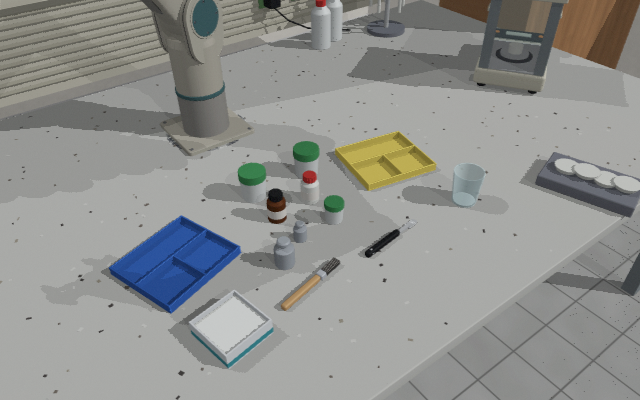

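Top view: green lids at (305,193) small, and (276,260) and (337,266) large. Steel weights at (341,196) small and (368,183) large. Bottles: brown at (340,228), white/red at (301,227). Tools: spatula (290,150) and brush (367,156). I choose the small lid, the small weight and the brown bottle, and check them in a crop.

Run:
```python
import cv2,numpy as np
im=cv2.imread("im_top.png"); im=np.clip(im.astype(float)*2,0,255).astype('uint8')
cv2.imwrite("pics/crop_top.png",cv2.resize(im[130:290,240:410],None,fx=3.5,fy=3.5,interpolation=cv2.INTER_CUBIC))
im=cv2.imread("im_scene.png")
cv2.imwrite("pics/crop_sc.png",cv2.resize(im[130:310,230:430],None,fx=3.3,fy=3.3,interpolation=cv2.INTER_CUBIC))
```

```text
(no output)
```

View pics/crop_top.png

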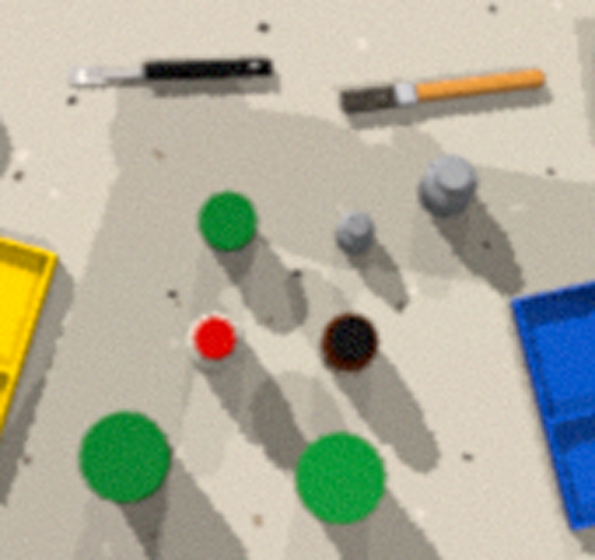

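View pics/crop_sc.png

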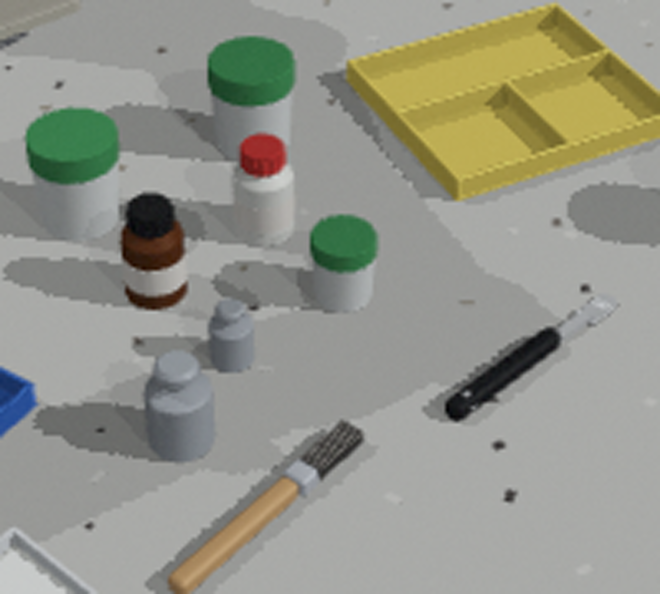

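The crops confirm it: small pot at top (305,193), small weight at (341,196), brown bottle with black cap at (340,228). Now measuring.

```bash
cat >> h.py <<'E'
def ray(p,uv,z,T=None):
    K,T=p["K"],p["T"]; u,v=np.asarray(uv,float).T
    d=np.stack([(u-K[0,2])/K[0,0],-(v-K[1,2])/K[1,1],-np.ones_like(u)],-1)@T[:3,:3].T
    o=T[:3,3]; return o+d*((z-o[2])/d[:,2])[:,None]
def cloud(p,D):
    K,T=p["K"],p["T"]; v,u=np.indices(D.shape)
    c=np.stack([(u-K[0,2])/K[0,0]*D,-(v-K[1,2])/K[1,1]*D,-D],-1)
    return c@T[:3,:3].T+T[:3,3]
def blobs(m,minA=20):
    n,l,s,c=cv2.connectedComponentsWithStats(m.astype('uint8'))
    return [(l==i,s[i],c[i]) for i in range(1,n) if s[i][4]>=minA]
E
python3 - <<'E'
from h import *
for n in ["top","scene"]:
    im=cv2.imread(f"im_{n}.png"); D=np.load(f"{n}0.npy"); p=camera_params(n); C=cloud(p,D)
    hsv=cv2.cvtColor(im,cv2.COLOR_BGR2HSV); H,S,V=[hsv[...,i].astype(int) for i in range(3)]
    print(n,"bench z",np.median(C[300:320,100:150,2]) )
    def rep(name,m,ztop,minA=30):
        for b,s,c in blobs(m,minA):
            P=C[b]; zt=P[:,2]; q=P[zt>np.percentile(zt,90)-4] 
            w=ray(p,[c],ztop)[0]
            print(name,"px",np.round(c,1),s[4],"ray",np.round(w[:2],1),"cloud top",np.round(q.mean(0),1),"n",len(q),'ext',np.round(np.ptp(q,axis=0)[:2]))
    rep("green",(H>45)&(H<85)&(S>120)&(V>30),54)
    rep("red",((H<6)|(H>174))&(S>150)&(V>60),75)
    for nm,m in [("blue",(H>105)&(H<118)&(S>190)),("yellow",(H>20)&(H<32)&(S>140))]:
        for b,s,c in blobs(m,1500):
            cn,_=cv2.findContours(b.astype('uint8'),cv2.RETR_EXTERNAL,cv2.CHAIN_APPROX_NONE)
            hull=cv2.convexHull(cn[0])
            W=ray(p,hull[:,0].astype(float),20)[:,:2].astype('float32')
            r=cv2.minAreaRect(W); print(nm,s[4],np.round(c),np.round(r[0],1),np.round(r[1],1),round(r[2],2))
    # heights map objects
    m=(C[...,2]>8)&(C[...,0]>300)&(C[...,0]<700)&(abs(C[...,1])<320)
    for b,s,c in blobs(m,15):
        P=C[b]; q=P[P[:,2]>np.percentile(P[:,2],95)-5]
        print("obj",np.round(c),s[4],"top",np.round(P[:,2].max()),np.round((q.min(0)+q.max(0))/2,1),np.round(np.ptp(q,axis=0)[:2]))
E
```

```text
top bench z 0.6431439088463549
green px [304.7 192.9] 201 ray [536.6  48.8] cloud top [534.9  48.4  62.2] n 161 ext [238.  74.]
green px [275.2 260.2] 499 ray [353.3 105.5] cloud top [352.8 102.7  81.7] n 401 ext [ 64. 138.]
green px [336.8 266.2] 499 ray [353.9 -53.4] cloud top [352.9 -52.   81.9] n 399 ext [64. 79.]
red px [583.5 138.2] 148 ray [ 755.8 -680.6] cloud top [ 777.9 -714.2   22.7] n 103 ext [ 38. 135.]
red px [301.  226.4] 106 ray [444.2  48. ] cloud top [444.3  48.   76.1] n 86 ext [28. 27.]
blue 4847 [430. 240.] [ 449.9 -297.9] [176.2 198.7] 18.51
yellow 4993 [211. 224.] [434.9 294.7] [203.5 180.2] 79.36
obj [214. 139.] 136 top 1117.0 [509.1 157.6 599.5] [378. 324.]
obj [299. 149.] 186 top 1117.0 [499.7  63.3 564.9] [359. 135.]
obj [427. 163.] 850 top 1117.0 [ 510.  -161.7  575.1] [380. 315.]
obj [365. 155.] 320 top 1117.0 [506.4 -97.1 564.5] [373. 186.]
obj [367. 183.] 234 top 1117.0 [459.7 -67.3 590.9] [279. 126.]
obj [304. 193.] 252 top 1117.0 [439.5  34.  584.7] [239.  76.]
obj [229. 224.] 483 top 1117.0 [425.2 157.6 567.6] [210. 323.]
obj [341. 196.] 111 top 1117
[... 953 characters left out ...]
2.1 250.5  21. ] [203. 138.]
obj [307. 169.] 1250 top 82.0 [392.5  84.9  78. ] [142. 102.]
obj [252. 181.] 916 top 82.0 [355.9 -53.2  78.5] [70. 63.]
obj [461. 189.] 477 top 88.0 [670.8 311.   84. ] [56. 18.]
obj [276. 205.] 555 top 79.0 [458.7 -51.8  75.2] [31. 32.]
obj [334. 208.] 474 top 58.0 [539.8  48.2  54.7] [48. 46.]
obj [196. 250.] 1259 top 25.0 [ 447.  -247.7   20.7] [217. 144.]
obj [300. 231.] 232 top 50.0 [547.  -50.3  46.4] [20. 18.]
obj [382. 242.] 255 top 19.0 [672.6  80.6  15. ] [ 25. 104.]
obj [284. 252.] 555 top 71.0 [ 589.7 -117.5   67.2] [26. 29.]
obj [311. 282.] 548 top 19.0 [ 672.1 -109.7   15. ] [ 51. 160.]
obj [232. 313.] 1514 top 42.0 [ 660.1 -278.6   37.5] [79. 83.]
```

Run:
```python
from h import *
n="top"; im=cv2.imread(f"im_{n}.png"); p=camera_params(n)
ps=camera_params("scene"); C=cloud(ps,np.load("scene0.npy")); D=np.load("top0.npy"); Ct=cloud(p,np.where(D>0,D,np.nan))
hsv=cv2.cvtColor(im,cv2.COLOR_BGR2HSV); H,S,V=[hsv[...,i].astype(int) for i in range(3)]
# trays: rim points by depth, both views
for nm,c0 in [("blue",(450,-298)),("yellow",(435,295))]:
    for vn,CC in [("top",Ct),("scene",C)]:
        m=(abs(CC[...,0]-c0[0])<135)&(abs(CC[...,1]-c0[1])<135)&(CC[...,2]>13)&(CC[...,2]<27)
        r=cv2.minAreaRect(CC[m][:,:2].astype('float32')); print(nm,vn,m.sum(),np.round(r[0],1),np.round(r[1],1),round(r[2],2))
    m={"blue":(H>105)&(H<118)&(S>190),"yellow":(H>20)&(H<32)&(S>140)}[nm]
    b=max(blobs(m,1500),key=lambda t:t[1][4])[0]
    cn,_=cv2.findContours(b.astype('uint8'),cv2.RETR_EXTERNAL,cv2.CHAIN_APPROX_NONE)
    ap=cv2.approxPolyN(cn[0],4)[0].astype(float)
    W=ray(p,ap,20)[:,:2]; print(" corners",np.round(ap).tolist(),np.round(W).tolist(),np.round(W.mean(0),1))
    e=np.roll(W,-1,0)-W; print(" edges",np.round(np.linalg.norm(e,axis=1)),np.round(np.degrees(np.arctan2(e[:,1],e[:,0])),1))
# tools: depth in both
for nm,c0 in [("spatula",(670,70)),("brush",(668,-118))]:
  for vn,CC in [("top",Ct),("scene",C)]:
    m=(abs(CC[...,0]-c0[0])<60)&(abs(CC[...,1]-c0[1])<95)&(CC[...,2]>8)&(CC[...,2]<30)
    P=CC[m][:,:2]; c=P.mean(0); w,v=np.linalg.eigh(np.cov((P-c).T)); d=v[:,1]*np.sign(v[1,1]); t=(P-c)@d
    print(nm,vn,m.sum(),np.round(c,1),"dir",round(np.degrees(np.arctan2(d[1],d[0])),1),"ends",np.round(c+d*t.min(),1),np.round(c+d*t.max(),1),"origin",np.round(c+d*(t.min()+80),1))
for nm,c0,z0 in [("bottle",(458,-50),68),("pot",(538,48),47),("weight",(547,-50),39)]:
  for vn,CC in [("top",Ct),("scene",C)]:
    m=(np.hypot(CC[...,0]-c0[0],CC[...,1]-c0[1])<35)&(CC[...,2]>z0)
    q=CC[m]; print(nm,vn,m.sum(),np.round((q.min(0)+q.max(0))/2,1),np.round(q.max(0)-q.min(0)))
```

```text
blue top 718 [ 451.3 -298.9] [180.3 202.2] 18.47
blue scene 1538 [ 453.  -298.9] [185.7 202.4] 18.52
 corners [[476.0, 264.0], [403.0, 280.0], [386.0, 216.0], [456.0, 200.0]] [[397.0, -421.0], [337.0, -231.0], [502.0, -176.0], [565.0, -363.0]] [ 450.3 -297.9]
 edges [200. 174. 198. 177.] [ 107.7   18.6  -71.4 -160.9]
yellow top 707 [435.5 296.1] [201.7 180.2] 79.32
yellow scene 970 [437.1 296.6] [206.6 185.2] 79.79
 corners [[257.0, 202.0], [236.0, 267.0], [163.0, 245.0], [187.0, 182.0]] [[505.0, 177.0], [326.0, 210.0], [364.0, 412.0], [542.0, 377.0]] [434.5 294.2]
 edges [182. 206. 181. 203.] [ 169.7   79.4  -11.3 -100.3]
spatula top 194 [667.8  84.5] dir 97.7 ends [675.2  29.7] [657.  164.3] origin [664.5 109. ]
spatula scene 260 [673.2  80.6] dir 97.8 ends [680.3  28.5] [661.6 164.7] origin [669.4 107.8]
brush top 318 [ 668.9 -105.6] dir 102.7 ends [ 687.9 -190.1] [651.9 -29.6] origin [ 670.4 -112. ]
brush scene 595 [ 669.4 -111. ] dir 104.3 ends [ 689.6 -190.4] [648.9 -31. ] origin [ 669.8 -112.8]
bottle top 118 [454.6 -51.6  75.4] [31. 31. 12.]
bottle scene 130 [458.7 -51.8  73.6] [31. 32. 11.]
pot top 229 [538.3  49.8  53.9] [46. 46. 12.]
pot scene 246 [539.8  48.2  52.6] [48. 46. 11.]
weight top 42 [544.9 -49.1  47.2] [17. 19.  9.]
weight scene 56 [547.  -50.3  45.4] [20. 18.  9.]
```

```bash
cat >> h.py <<'E'
def Rz(a): c,s=np.cos(a),np.sin(a); return np.array([[c,-s],[s,c]])
BLUE=(np.array([452,-299.]),np.radians(18.5)); YEL=(np.array([436,296.]),np.radians(-10.5))
def bay(t,x,y): return t[0]+Rz(t[1])@np.array([x,y])
from scipy.spatial.transform import Rotation as Ro
def go(*tg):
    s=read_state(); R=Ro.from_euler('xyz',s["tool_rot"]).as_matrix(); yaw=np.degrees(s["tool_rot"][2])
    print("t",round(float(s["clock"]),2),"pos",np.round(s["eef_pos"],1),"yaw",round(yaw,1),"w",round(float(s["width"]),1),"F",np.round(s["force"],1),"q",np.round(s["qpos"],2))
    for x,y,z,yw in tg:
        d=R.T@(np.array([x,y,z])-s["eef_pos"]); t=(-(yw-yaw)+180)%360-180
        print(" ->",np.round(d,1),"turn",round(t,1), "or", round((t+360)%360-180,1))
E
python3 - <<'E'
from h import *
print([np.round(bay(t,x,y),1) for t in (BLUE,YEL) for x,y in ((40,49),(40,-49),(-48,0))])
go((456.5,-51.7,320,18.5),(456.5,-51.7,190,18.5))
E
```

```text
[array([ 474.4, -239.8]), array([ 505.5, -332.8]), array([ 406.5, -314.2]), array([484.3, 336.9]), array([466.4, 240.5]), array([388.8, 304.7])]
t 0.1 pos [ 186.9 -622.3  403.9] yaw 16.7 w 85.5 F [ 0.5  0.1 -0.1] q [ 1.21  0.63  0.04  1.52 -0.03  1.   -0.02]
 -> [ 422.3 -468.8   84.7] turn -1.8 or 178.2
 -> [ 422.3 -468.5  214.7] turn -1.8 or 178.2
```

```bash
python3 -m jog '[10,-11,2,0,70, 35,-39,7,0,70, 422,-469,85,-2,70, 422,-469,85,-2,70, 422,-469,85,-2,70, 422,-469,85,-2,70, 422,-469,85,-2,70, 422,-469,85,-2,70, 422,-469,85,-2,70, 422,-469,85,-2,70, 422,-469,85,-2,70, 422,-469,85,-2,70, 422,-469,85,-2,70, 422,-469,85,-2,70, 422,-469,85,-2,70, 422,-469,85,-2,70, 422,-469,85,-2,70, 422,-469,85,-2,70, 422,-469,85,-2,70, 422,-469,85,-2,70]'
python3 - <<'E'
from h import *
go((456.5,-51.7,250,18.5),(456.5,-51.7,190,18.5))
im,d=get_image("wrist"); cv2.imwrite("pics/w1.png",im)
E
```

```text
clock: 1.77
eef_pos: [455.6, -53.4, 319.7]
tool_rot: [3.141, 0.001, 0.324]
force: [0.8, -0.7, -0.7]
width: 70.1
t 1.77 pos [455.6 -53.4 319.7] yaw 18.6 w 70.1 F [ 0.8 -0.7 -0.7] q [ 0.02  0.5   0.04  2.12 -0.04  0.52 -1.15]
 -> [ 1.4 -1.4 69.7] turn 0.1 or -179.9
 -> [  1.5  -1.4 129.7] turn 0.1 or -179.9
```

View pics/w1.png

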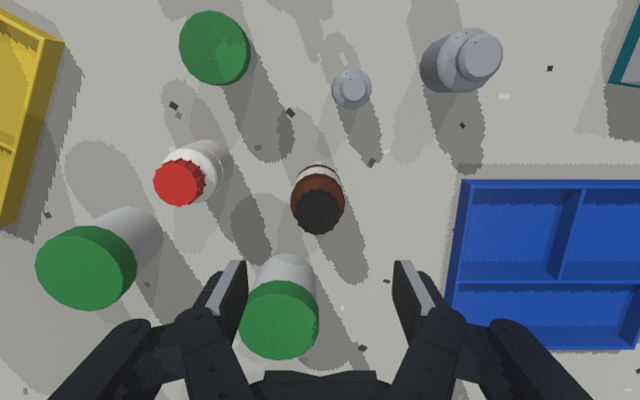

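Wrist view: brown bottle's black cap at (318,212), small weight (351,88), small pot (215,47), white bottle (182,182). I measure the cap centre here as a check.

Run:
```python
from h import *
p=camera_params("wrist")
print(np.round(ray(p,[[318,212]],75),1), np.round(ray(p,[[354,86]],47),1), np.round(ray(p,[[209,44]],54),1),np.round(ray(p,[[580,180],[470,183]],20),1))
im,D=get_image("wrist");C=cloud(p,np.where(D>0,D,np.nan))
for nm,c0,z0 in [("bottle",(458,-50),68),("pot",(538,48),47),("weight",(547,-50),39)]:
    m=(np.hypot(C[...,0]-c0[0],C[...,1]-c0[1])<35)&(C[...,2]>z0)
    q=C[m]; print(nm,m.sum(),np.round((q.min(0)+q.max(0))/2,1),np.round(q.max(0)-q.min(0)))
```

```text
[[458.2 -51.4  75. ]] [[546.7 -48.7  47. ]] [[540.4  52.1  54. ]] [[ 538.5 -263.2   20. ]
 [ 505.9 -174.2   20. ]]
bottle 12216 [458.3 -47.5 151.5] [ 47.  65. 167.]
pot 4107 [538.1  49.8  51.9] [46. 46. 10.]
weight 629 [544.6 -48.6  44.9] [19. 19.  8.]
```

```bash
python3 -m jog '[2,-1,10,0,70, 2,-2,35,0,70, 2,-2,65,0,70, 2,-2,95,0,70, 2,-2,115,0,70, 2,-2,125,0,70, 2,-2,130,0,70, 2,-2,130,0,70, 2,-2,130,0,30, 2,-2,130,0,30, 2,-2,130,0,30, 2,-2,130,0,30, 2,-2,130,0,30, 2,-2,130,0,30, 2,-2,130,0,30]'
python3 - <<'E'
from h import *
go((505.5,-332.8,275,18.5),(505.5,-332.8,193.5,18.5))
E
```

```text
clock: 3.12
eef_pos: [457.6, -49.4, 189.7]
tool_rot: [3.141, -0.0, 0.327]
force: [0.2, -0.3, -0.7]
width: 42.5
t 3.12 pos [457.6 -49.4 189.7] yaw 18.7 w 42.5 F [ 0.2 -0.3 -0.7] q [ 0.17  0.76 -0.18  2.18  0.56  0.24 -1.75]
 -> [-45.6 283.8 -85.2] turn 0.2 or -179.8
 -> [-45.6 283.8  -3.7] turn 0.2 or -179.8
```

```bash
python3 -m jog '[0,0,-8,0,30, 0,0,-25,0,30, 0,0,-45,0,30, -2,10,-65,0,30, -6,30,-80,0,30, -10,55,-85,0,30, -14,85,-85,0,30, -19,115,-85,0,30, -24,145,-85,0,30, -29,175,-85,0,30, -34,205,-85,0,30, -39,235,-85,0,30, -42,258,-85,0,30, -45,275,-85,0,30, -46,283,-85,0,30, -46,284,-85,0,30, -46,284,-85,0,30, -46,284,-85,0,30]'
python3 - <<'E'
from h import *
go((505.5,-332.8,193.2,18.5))
im,d=get_image("wrist"); cv2.imwrite("pics/w2.png",im)
E
```

```text
clock: 4.62
eef_pos: [505.2, -331.3, 274.9]
tool_rot: [-3.14, -0.0, 0.329]
force: [0.2, 0.4, -1.7]
width: 42.5
t 4.62 pos [ 505.2 -331.3  274.9] yaw 18.8 w 42.5 F [ 0.2  0.4 -1.7] q [ 0.81  0.76 -0.45  1.75  0.47  0.73 -1.13]
 -> [-0.2  1.6 81.7] turn 0.3 or -179.7
```

View pics/w2.png

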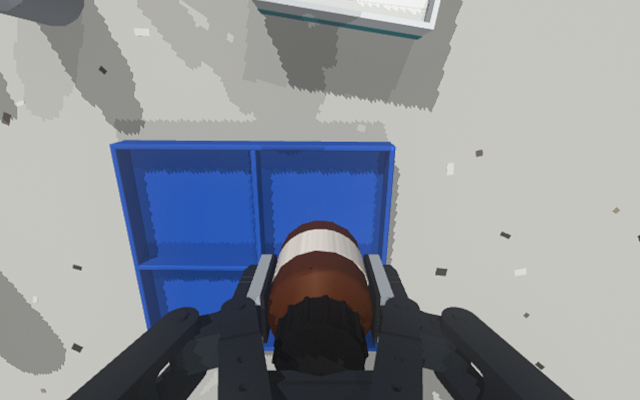

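Bottle held upright over the right-hand square bay, tray edges square to the jaws. Lowering.

```bash
python3 -m jog '[0,1,10,0,30, 0,1,30,0,30, 0,1,50,0,30, 0,1,65,0,30, 0,1,74,0,30, 0,1,78,0,30, 0,1,80,0,30, 0,1,81,0,30, 0,1,82,0,30, 0,1,82,0,30]'
python3 - <<'E'
from h import *
go((505.5,-332.8,193.2,18.5))
E
```

```text
clock: 5.5
eef_pos: [505.7, -334.2, 193.4]
tool_rot: [3.141, -0.001, 0.327]
force: [0.4, -0.4, -1.1]
width: 42.7
t 5.5 pos [ 505.7 -334.2  193.4] yaw 18.7 w 42.7 F [ 0.4 -0.4 -1.1] q [ 0.77  0.88 -0.38  1.78  0.54  0.59 -1.18]
 -> [ 0.3 -1.4  0.2] turn 0.2 or -179.8
```

```bash
python3 -m jog '[0,0,1,0,30, 0,0,1,0,48, 0,0,1,0,52, 0,0,1,0,52, 0,0,1,0,52, 0,0,-5,0,52, 0,0,-20,0,54, 0,0,-45,0,60, 0,0,-75,0,70, 0,0,-105,0,70, 0,0,-120,0,70, 0,0,-120,0,70]'
python3 - <<'E'
from h import *
go((539,50,265,18.5),(539,50,202,18.5))
im,d=get_image("wrist"); cv2.imwrite("pics/w3.png",im)
E
```

```text
clock: 6.5
eef_pos: [506.8, -334.5, 317.3]
tool_rot: [3.136, -0.005, 0.326]
force: [0.4, 0.4, 0.5]
width: 70.1
t 6.5 pos [ 506.8 -334.5  317.3] yaw 18.7 w 70.1 F [0.4 0.4 0.5] q [ 0.83  0.71 -0.48  1.72  0.43  0.81 -1.1 ]
 -> [ 153.6 -354.2   51. ] turn 0.2 or -179.8
 -> [ 153.2 -354.6  114. ] turn 0.2 or -179.8
```

View pics/w3.png

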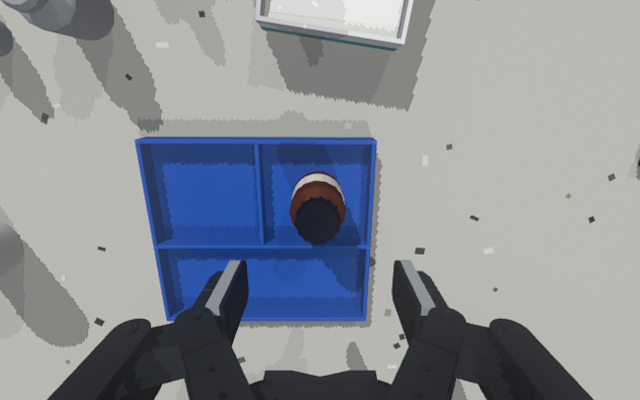

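Bottle stands in the right-hand square bay (cap at (318,220)), upright. Next is the pot.

```bash
python3 -m jog '[4,-8,0,0,70, 12,-28,5,0,70, 25,-58,10,0,70, 41,-95,15,0,70, 57,-131,20,0,70, 73,-168,25,0,70, 89,-205,25,0,70, 105,-242,25,0,70, 120,-278,25,0,70, 135,-312,25,0,70, 146,-337,30,0,70, 152,-350,40,0,70, 154,-354,55,0,70, 154,-355,75,0,70, 154,-355,95,0,70, 154,-355,107,0,70, 154,-355,114,0,70, 154,-355,114,0,70, 154,-355,114,0,70]'
python3 - <<'E'
from h import *
go((539,50,202,18.5))
im,d=get_image("wrist"); cv2.imwrite("pics/w4.png",im)
E
```

```text
clock: 8.13
eef_pos: [536.8, 51.9, 198.2]
tool_rot: [-3.141, 0.002, 0.327]
force: [-0.9, 0.1, 0.3]
width: 69.8
t 8.13 pos [536.8  51.9 198.2] yaw 18.7 w 69.8 F [-0.9  0.1  0.3] q [ 0.04  0.81 -0.3   1.97  0.51  0.44 -1.88]
 -> [ 1.4  2.5 -3.8] turn 0.2 or -179.8
```

View pics/w4.png

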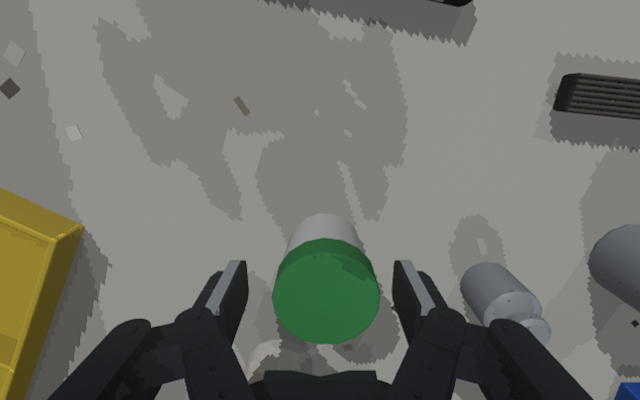

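Small pot's lid at (326,290), between the pads. Closing.

```bash
python3 -m jog '[1,2,-3,0,70, 1,2,-3,0,70, 1,2,-3,0,35, 1,2,-3,0,35, 1,2,-3,0,35, 1,2,-3,0,35, 1,2,-3,0,35, 1,2,-3,0,35, 1,2,-3,0,35]'
python3 - <<'E'
from h import *
go((474.4,-239.8,290,18.5),(474.4,-239.8,204,18.5))
E
```

```text
clock: 8.93
eef_pos: [539.2, 49.9, 202.6]
tool_rot: [3.141, -0.001, 0.327]
force: [-0.4, -0.4, 6.0]
width: 44.4
t 8.93 pos [539.2  49.9 202.6] yaw 18.7 w 44.4 F [-0.4 -0.4  6. ] q [ 0.05  0.8  -0.3   1.96  0.51  0.45 -1.87]
 -> [-154.2  253.7  -87.4] turn 0.2 or -179.8
 -> [-154.3  253.6   -1.4] turn 0.2 or -179.8
```

```bash
python3 -m jog '[0,0,-8,0,30, 0,0,-28,0,30, 0,0,-52,0,30, -3,5,-75,0,30, -12,20,-88,0,30, -25,41,-90,0,30, -40,66,-90,0,30, -57,94,-90,0,30, -74,122,-90,0,30, -91,150,-90,0,30, -108,178,-90,0,30, -124,204,-90,0,30, -138,227,-88,0,30, -148,244,-80,0,30, -153,252,-65,0,30, -154,254,-48,0,30, -154,254,-32,0,30, -154,254,-20,0,30, -154,254,-20,0,30]'
python3 - <<'E'
from h import *
go((474.4,-239.8,206.1,18.5))
im,d=get_image("wrist"); cv2.imwrite("pics/w5.png",im)
E
```

```text
clock: 10.52
eef_pos: [473.6, -239.9, 220.1]
tool_rot: [-3.139, 0.003, 0.326]
force: [-0.7, -0.1, -0.1]
width: 43.7
t 10.52 pos [ 473.6 -239.9  220.1] yaw 18.7 w 43.7 F [-0.7 -0.1 -0.1] q [ 0.65  0.77 -0.36  1.98  0.55  0.49 -1.35]
 -> [ 0.8  0.2 14. ] turn 0.2 or -179.8
```

View pics/w5.png

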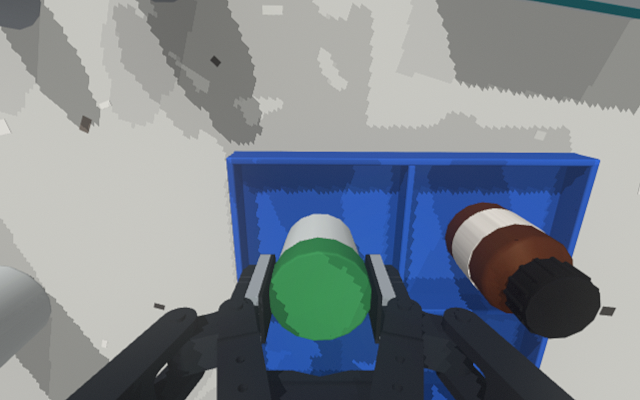

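```bash
python3 -m jog '[1,0,5,0,30, 1,0,9,0,30, 1,0,11,0,30, 1,0,12,0,30, 1,0,13,0,30, 1,0,14,0,30, 1,0,14,0,30]'
python3 - <<'E'
from h import *
go((474.4,-239.8,205.6,18.5))
E
```

```text
clock: 11.15
eef_pos: [475.5, -239.7, 207.7]
tool_rot: [3.142, -0.0, 0.327]
force: [-0.7, 0.1, -0.8]
width: 44.2
t 11.15 pos [ 475.5 -239.7  207.7] yaw 18.7 w 44.2 F [-0.7  0.1 -0.8] q [ 0.64  0.79 -0.34  1.98  0.57  0.46 -1.37]
 -> [-1.1 -0.3  2.1] turn 0.2 or -179.8
```

```bash
python3 -m jog '[0,0,1,0,30, 0,0,2,0,30, 0,0,2,0,30, 0,0,2,0,52, 0,0,2,0,56, 0,0,2,0,56, 0,0,2,0,56, 0,0,-5,0,56, 0,0,-20,0,56, 0,0,-45,0,56, 0,0,-75,0,56, 0,0,-90,0,50, 0,0,-90,0,50]'
python3 - <<'E'
from h import *
go((545.8,-49.3,250,-10.5),(545.8,-49.3,181,-10.5))
im,d=get_image("wrist"); cv2.imwrite("pics/w6.png",im)
E
```

```text
clock: 12.23
eef_pos: [476.7, -240.0, 301.5]
tool_rot: [3.137, -0.005, 0.326]
force: [-0.6, 0.3, -0.1]
width: 50.0
t 12.23 pos [ 476.7 -240.   301.5] yaw 18.7 w 50.0 F [-0.6  0.3 -0.1] q [ 0.72  0.65 -0.47  1.93  0.46  0.66 -1.28]
 -> [ 126.3 -158.7   51.4] turn 29.2 or -150.8
 -> [ 126.  -159.   120.4] turn 29.2 or -150.8
```

View pics/w6.png

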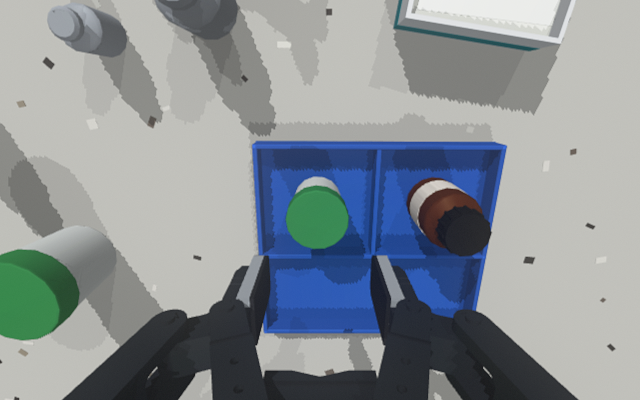

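Both blue square bays filled: pot (317,217), bottle (455,215), upright. Next is the small weight.

```bash
python3 -m jog '[5,-6,0,3,55, 15,-18,5,8,55, 32,-40,15,13,55, 51,-64,25,18,55, 70,-88,35,23,55, 89,-112,45,27,55, 106,-134,50,29,55, 119,-150,50,29,55, 126,-159,50,29,55, 126,-159,50,29,55, 126,-159,50,29,55]'
python3 - <<'E'
from h import *
go((545.8,-49.3,178,-10.5))
im,d=get_image("wrist"); cv2.imwrite("pics/w7.png",im)
E
```

```text
clock: 13.2
eef_pos: [543.4, -49.2, 247.3]
tool_rot: [3.141, 0.001, -0.179]
force: [0.0, -0.4, 1.5]
width: 55.2
t 13.2 pos [543.4 -49.2 247.3] yaw -10.2 w 55.2 F [ 0.  -0.4  1.5] q [ 0.2   0.72 -0.24  1.93  0.32  0.53 -2.02]
 -> [ 2.4 -0.4 69.3] turn 0.3 or -179.7
```

View pics/w7.png

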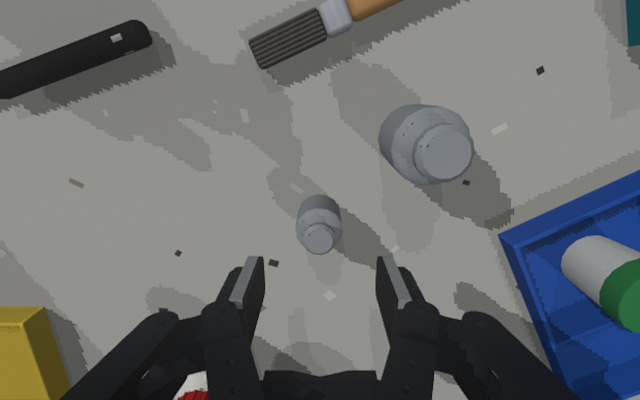

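Small weight's knob at (318,238), centred between the pads; the large one (440,150) is clear of the fingers.

```bash
python3 -m jog '[2,0,8,0,55, 2,0,25,0,55, 2,0,43,0,55, 2,0,57,0,55, 2,0,65,0,55, 2,0,69,0,55, 2,0,69,0,55, 2,0,69,0,15, 2,0,69,0,15, 2,0,69,0,15, 2,0,69,0,15, 2,0,69,0,15, 2,0,69,0,15, 2,0,69,0,15, 2,0,69,0,15]'
python3 - <<'E'
from h import *
go((466.4,240.5,290,-10.5),(466.4,240.5,181.5,-10.5),(484.3, 336.9,181.5,-10.5))
E
```

```text
clock: 14.5
eef_pos: [546.2, -49.2, 179.7]
tool_rot: [3.141, -0.002, -0.18]
force: [-0.7, -0.8, 6.3]
width: 28.1
t 14.5 pos [546.2 -49.2 179.7] yaw -10.3 w 28.1 F [-0.7 -0.8  6.3] q [ 0.16  0.83 -0.18  1.95  0.36  0.39 -2.05]
 -> [-130.1 -270.8 -110.5] turn 0.2 or -179.8
 -> [-130.2 -270.8   -2. ] turn 0.2 or -179.8
 -> [-129.8 -368.8   -2. ] turn 0.2 or -179.8
```

```bash
python3 -m jog '[0,0,-8,0,15, 0,0,-28,0,15, 0,0,-52,0,15, -1,-3,-75,0,15, -7,-14,-90,0,15, -16,-34,-100,0,15, -28,-58,-100,0,15, -42,-86,-100,0,15, -56,-116,-100,0,15, -70,-146,-100,0,15, -84,-175,-100,0,15, -98,-204,-100,0,15, -110,-230,-98,0,15, -121,-251,-88,0,15, -128,-265,-72,0,15, -130,-270,-54,0,15, -130,-271,-36,0,15, -130,-271,-22,0,15, -130,-271,-15,0,15, -130,-271,-15,0,15]'
python3 - <<'E'
from h import *
go((466.4,240.5,182.7,-10.5))
im,d=get_image("wrist"); cv2.imwrite("pics/w8.png",im)
E
```

```text
clock: 16.17
eef_pos: [465.7, 240.6, 192.6]
tool_rot: [3.14, 0.002, -0.179]
force: [-0.3, -0.6, -2.0]
width: 27.6
t 16.17 pos [465.7 240.6 192.6] yaw -10.3 w 27.6 F [-0.3 -0.6 -2. ] q [-0.44  0.79 -0.14  2.01  0.28  0.36 -2.55]
 -> [ 0.8 -0.1  9.9] turn 0.2 or -179.8
```

View pics/w8.png

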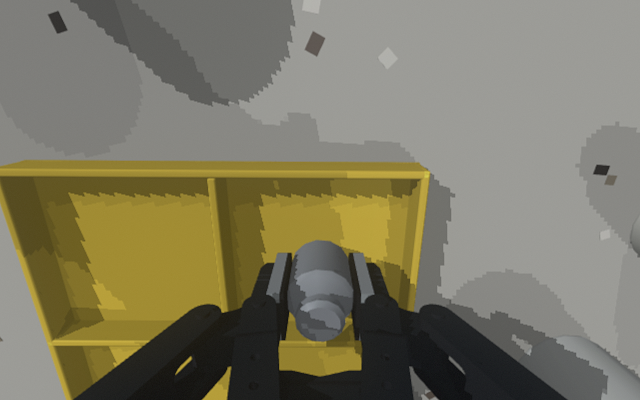

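```bash
python3 -m jog '[1,0,4,0,15, 1,0,7,0,15, 1,0,9,0,15, 1,0,10,0,15, 1,0,10,0,15]'
python3 -m jog '[0,0,1,0,15, 0,0,1,0,15, 0,0,1,0,36, 0,0,1,0,42, 0,0,1,0,42, 0,0,1,0,42, 0,0,-5,0,42, 0,0,-20,0,42, 0,0,-45,0,42, 0,0,-75,0,42, 0,0,-95,0,42, 0,0,-100,0,42, 0,0,-100,0,42]'
python3 - <<'E'
from h import *
go((669,93,250,7.7),(669,93,176,7.7))
im,d=get_image("wrist"); cv2.imwrite("pics/w9.png",im)
E
```

```text
clock: 16.63
eef_pos: [467.3, 240.6, 183.8]
tool_rot: [-3.142, -0.0, -0.18]
force: [0.6, -0.2, -1.9]
width: 28.5
clock: 17.72
eef_pos: [467.8, 240.9, 285.7]
tool_rot: [-3.139, -0.003, -0.18]
force: [-0.3, 0.3, -1.1]
width: 42.0
t 17.72 pos [467.8 240.9 285.7] yaw -10.3 w 42.0 F [-0.3  0.3 -1.1] q [-0.39  0.63 -0.21  1.97  0.24  0.56 -2.51]
 -> [224.3 109.6  36.1] turn -18.0 or 162.0
 -> [224.1 109.8 110.1] turn -18.0 or 162.0
```

View pics/w9.png

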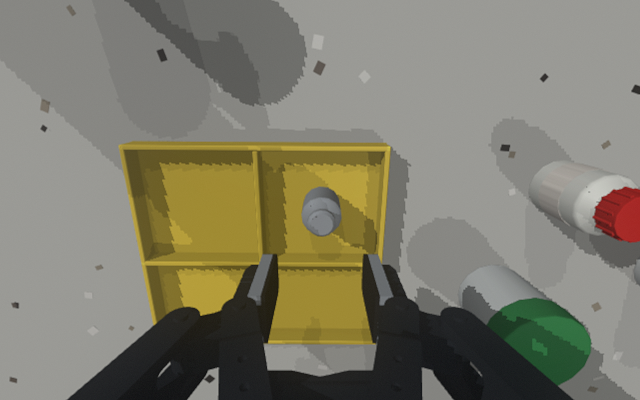

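Weight upright in the near square bay (320,215). Next the spatula; jaws must turn to world x.

```bash
python3 -m jog '[6,3,0,-5,45, 20,10,0,-12,45, 38,19,5,-19,45, 58,28,10,-26,45, 80,39,15,-33,45, 102,50,20,-40,45, 124,61,25,-47,45, 146,71,30,-54,45, 167,82,36,-61,45, 187,91,36,-68,45, 204,100,36,-75,45, 216,106,36,-82,45, 222,109,36,-89,45, 224,110,36,-96,45, 224,110,36,-102,45, 224,110,36,-106,45, 224,110,36,-108,45, 224,110,36,-108,45, 224,110,36,-108,45]'
python3 - <<'E'
from h import *
go((669,93,177,97.7))
p=camera_params("wrist");im,d=get_image("wrist"); cv2.imwrite("pics/w10.png",im)
C=cloud(p,np.where(d>0,d,np.nan))
m=(C[...,2]>8)&(C[...,2]<22)&(abs(C[...,0]-669)<45)&(abs(C[...,1]-90)<90)
P=C[m][:,:2]; r=cv2.minAreaRect(P.astype('float32'));print(m.sum(),r,P.min(0),P.max(0))
m2=m&(im.max(2)<60)
P=C[m2][:,:2]; r=cv2.minAreaRect(P.astype('float32'));print(m2.sum(),r)
c=P.mean(0);w,v=np.linalg.eigh(np.cov((P-c).T));print(c,np.degrees(np.arctan2(v[1,1],v[0,1])))
E
```

```text
clock: 19.35
eef_pos: [667.5, 92.3, 246.0]
tool_rot: [-3.139, -0.0, 1.705]
force: [0.5, 0.3, 0.4]
width: 45.3
t 19.35 pos [667.5  92.3 246. ] yaw 97.7 w 45.3 F [0.5 0.3 0.4] q [ 0.21  0.96 -0.73  1.55  0.75  0.94 -0.64]
 -> [ 0.5  1.8 69. ] turn -0.0 or 180.0
2738 ((669.7155151367188, 81.6855697631836), (14.03641128540039, 104.43885803222656), 7.583974838256836) [656.51447713  29.892011  ] [682.868878  133.4485263]
2577 ((669.8729248046875, 82.31179809570312), (13.521360397338867, 103.24333953857422), 7.651623725891113)
[669.06480871  87.80630524] 97.71854743177379
```

View pics/w10.png

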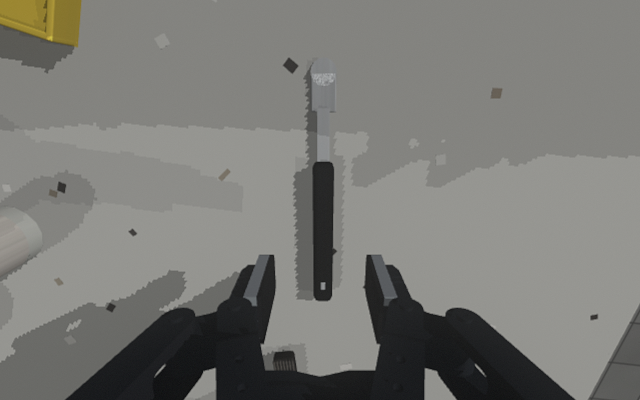

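Spatula handle straight down the image at x≈322, between the pads, blade up (+y). The close measurement puts its origin at (666,109). Descending.

```bash
python3 -m jog '[1,1,8,0,45, 1,1,25,0,45, 1,1,43,0,45, 1,1,57,0,45, 1,1,64,0,45, 1,1,68,0,45, 1,1,69,0,45, 1,1,69,0,45, 1,1,69,0,5, 1,1,69,0,5, 1,1,69,0,5, 1,1,69,0,5, 1,1,69,0,5, 1,1,69,0,5, 1,1,69,0,5, 1,1,69,0,5]'
python3 - <<'E'
from h import *
# spatula origin +16 along tool x ; target origin at bay centre
t=bay(BLUE,-48,-16)
go((*t,290,108.5),(*t,180,108.5))
E
```

```text
clock: 20.73
eef_pos: [669.3, 93.7, 179.8]
tool_rot: [3.14, -0.0, 1.705]
force: [-1.4, -0.3, 5.4]
width: 11.6
t 20.73 pos [669.3  93.7 179.8] yaw 97.7 w 11.6 F [-1.4 -0.3  5.4] q [ 0.19  1.04 -0.68  1.56  0.82  0.84 -0.68]
 -> [-384.7 -312.  -110.7] turn -10.8 or 169.2
 -> [-384.7 -312.2   -0.7] turn -10.8 or 169.2
```

```bash
python3 -m jog '[0,0,-6,0,5, 0,0,-22,0,5, 0,0,-45,0,5, -4,-3,-68,0,5, -14,-11,-90,0,5, -31,-25,-105,-1,5, -52,-42,-112,-2,5, -75,-61,-112,-3,5, -98,-80,-112,-4,5, -121,-98,-112,-5,5, -144,-117,-112,-6,5, -167,-136,-112,-7,5, -190,-154,-112,-8,5, -213,-173,-112,-9,5, -236,-192,-112,-10,5, -259,-210,-112,-11,5, -282,-229,-112,-11,5, -303,-246,-112,-11,5, -320,-260,-112,-11,5, -330,-268,-112,-11,5]'
python3 - <<'E'
from h import *
t=bay(BLUE,-48,-16)
go((*t,290,108.5),(*t,180,108.5))
E
```

```text
clock: 22.4
eef_pos: [445.7, -272.2, 291.4]
tool_rot: [-3.139, 0.002, 1.894]
force: [0.4, -1.0, 0.2]
width: 12.1
t 22.4 pos [ 445.7 -272.2  291.4] yaw 108.5 w 12.1 F [ 0.4 -1.   0.2] q [ 1.04  0.76 -0.86  1.96  0.81  0.81  0.03]
 -> [-43.3 -50.6   1.5] turn 0.0 or -180.0
 -> [-43.2 -50.3 111.5] turn 0.0 or -180.0
```

```bash
python3 -m jog '[-8,-9,0,0,5, -20,-24,0,0,5, -32,-38,0,0,5, -40,-47,0,0,5, -43,-50,5,0,5, -43,-50,20,0,5, -43,-50,42,0,5, -43,-50,62,0,5, -43,-50,76,0,5, -43,-50,82,0,5, -43,-50,82,0,5]'
python3 - <<'E'
from h import *
t=bay(BLUE,-48,-16)
go((*t,182.8,108.5))
im,d=get_image("wrist"); cv2.imwrite("pics/w11.png",im)
E
```

```text
clock: 23.32
eef_pos: [414.3, -325.2, 207.6]
tool_rot: [-3.141, -0.002, 1.899]
force: [1.1, -0.0, -1.2]
width: 12.0
t 23.32 pos [ 414.3 -325.2  207.6] yaw 108.8 w 12.0 F [ 1.1 -0.  -1.2] q [ 1.08  0.88 -0.74  1.99  0.98  0.68  0.02]
 -> [-3.2 -3.9 24.8] turn 0.3 or -179.7
```

View pics/w11.png

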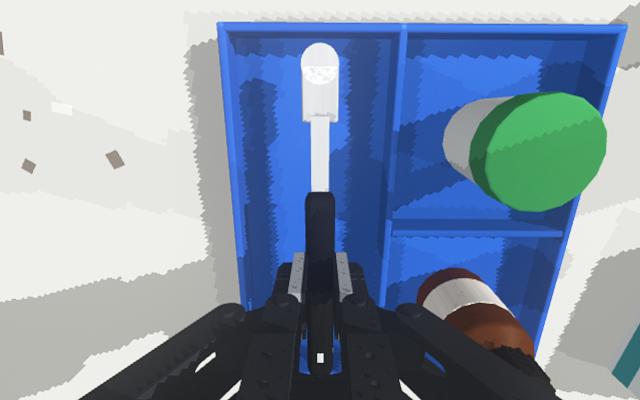

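Spatula held level over the long bay, parallel to it, clear of the end wall (tip at (320,50)). Lowering.

```bash
python3 -m jog '[-2,-3,6,0,5, -4,-4,14,0,5, -4,-4,20,0,5, -4,-4,22,0,5, -4,-4,23,0,5, -4,-4,24,0,5, -4,-4,24,0,5]'
python3 - <<'E'
from h import *
t=bay(BLUE,-48,-16)
go((*t,182.8,108.5))
E
```

```text
clock: 23.95
eef_pos: [411.6, -331.2, 184.7]
tool_rot: [3.141, -0.0, 1.898]
force: [0.1, 0.1, -0.6]
width: 11.6
t 23.95 pos [ 411.6 -331.2  184.7] yaw 108.7 w 11.6 F [ 0.1  0.1 -0.6] q [ 1.07  0.92 -0.7   1.99  1.03  0.64 -0.01]
 -> [1.7 0.5 1.9] turn 0.2 or -179.8
```

```bash
python3 -m jog '[1,0,1,0,5, 1,0,2,0,5, 1,0,2,0,5, 1,0,2,0,18, 1,0,2,0,26, 1,0,2,0,28, 1,0,2,0,28, 1,0,-4,0,28, 1,0,-18,0,28, 1,0,-42,0,28, 1,0,-70,0,28, 1,0,-98,0,28, 1,0,-115,0,40, 1,0,-120,0,45, 1,0,-120,0,45]'
python3 - <<'E'
from h import *
d=np.radians(103.5); o=np.array([670,-112.4]); g=o-10*np.array([np.cos(d),np.sin(d)]); print(g)
go((*g,250,103.5),(*g,177,103.5))
im,dd=get_image("wrist"); cv2.imwrite("pics/w12.png",im)
E
```

```text
clock: 25.2
eef_pos: [411.5, -330.6, 306.2]
tool_rot: [3.14, 0.003, 1.897]
force: [0.0, -0.4, 0.1]
width: 44.8
[ 672.33445364 -122.1236992 ]
t 25.2 pos [ 411.5 -330.6  306.2] yaw 108.7 w 44.8 F [ 0.  -0.4  0.1] q [ 1.18  0.75 -0.89  1.94  0.79  0.84  0.19]
 -> [114.  313.8  56.3] turn 5.2 or -174.8
 -> [114.2 313.7 129.3] turn 5.2 or -174.8
```

View pics/w12.png

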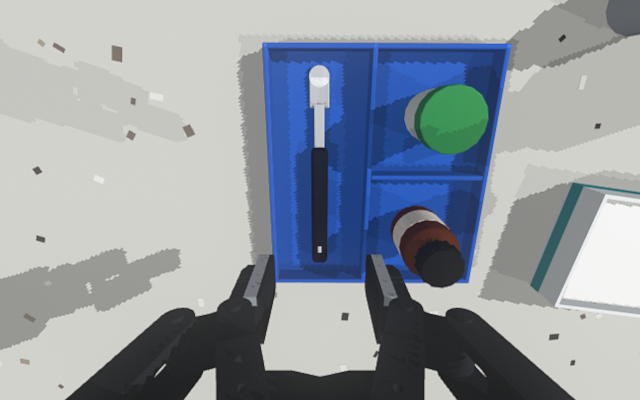

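Blue kit complete: spatula flat in the long bay, x≈318. Now the brush.

```bash
python3 -m jog '[3,8,0,0,45, 10,27,2,1,45, 21,58,5,2,45, 33,92,10,3,45, 45,126,15,4,45, 57,160,20,5,45, 69,194,25,5,45, 81,226,30,5,45, 92,256,38,5,45, 102,281,46,5,45, 109,300,54,5,45, 113,311,57,5,45, 114,314,57,5,45, 114,314,57,5,45]'
python3 - <<'E'
from h import *
p=camera_params("wrist");im,d=get_image("wrist"); cv2.imwrite("pics/w13.png",im)
C=cloud(p,np.where(d>0,d,np.nan))
hsv=cv2.cvtColor(im,cv2.COLOR_BGR2HSV)
m=(C[...,2]>6)&(C[...,2]<25)&(abs(C[...,0]-670)<60)&(abs(C[...,1]+112)<100)&(hsv[...,1]>90)&(hsv[...,0]<25)
P=C[m][:,:2]; r=cv2.minAreaRect(P.astype('float32'));print(m.sum(),r)
c=P.mean(0);w,v=np.linalg.eigh(np.cov((P-c).T));print(c,np.degrees(np.arctan2(v[1,1],v[0,1])))
go((672.3,-122,177,103.5))
E
```

```text
clock: 26.42
eef_pos: [672.0, -120.7, 246.7]
tool_rot: [-3.14, -0.001, 1.812]
force: [-0.0, -1.5, -0.6]
width: 45.3
2491 ((678.1134643554688, -138.14532470703125), (13.321348190307617, 102.27111053466797), 13.358128547668457)
[ 676.74996751 -133.66861107] 103.19636800871298
t 26.47 pos [ 671.5 -122.   247.1] yaw 103.7 w 44.8 F [0.4 0.  0.1] q [ 0.54  0.98 -0.77  1.52  0.78  0.97 -0.23]
 -> [-0.1  0.9 70.1] turn 0.2 or -179.8
```

View pics/w13.png

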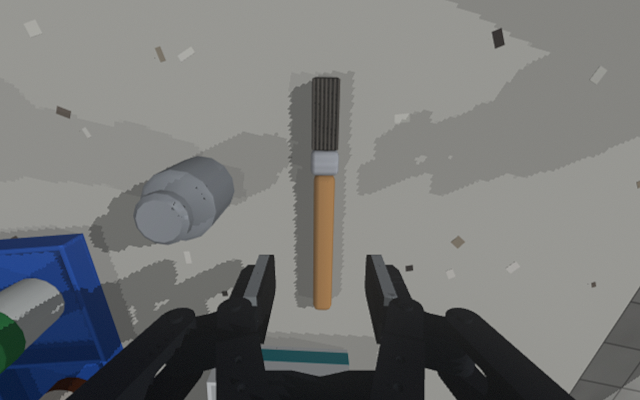

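Brush handle at x≈323, pads either side; the large weight (180,205) and carton are clear.

```bash
python3 -m jog '[0,2,8,0,45, 0,2,25,0,45, 0,2,43,0,45, 0,2,57,0,45, 0,2,65,0,45, 0,2,69,0,45, 0,2,70,0,45, 0,2,70,0,45, 0,2,70,0,5, 0,2,70,0,5, 0,2,70,0,5, 0,2,70,0,5, 0,2,70,0,5, 0,2,70,0,5, 0,2,70,0,5, 0,2,70,0,5]'
python3 - <<'E'
from h import *
t=bay(YEL,-48,-11); print(t)
go((670,0,300,90),(*t,290,79.5),(*t,200,79.5))
E
```

```text
clock: 27.8
eef_pos: [674.5, -121.1, 178.8]
tool_rot: [3.14, 0.001, 1.81]
force: [-0.8, 0.4, 7.0]
width: 11.6
[386.79917366 293.93150124]
t 27.8 pos [ 674.5 -121.1  178.8] yaw 103.7 w 11.6 F [-0.8  0.4  7. ] q [ 0.52  1.06 -0.72  1.53  0.85  0.88 -0.27]
 -> [ 118.6   24.5 -121.2] turn 13.7 or -166.3
 -> [ 471.3 -181.  -111.7] turn 24.2 or -155.8
 -> [ 471.4 -181.1  -21.7] turn 24.2 or -155.8
```

```bash
python3 -m jog '[0,0,-6,0,5, 0,0,-22,0,5, 0,0,-45,0,5, 5,-2,-68,0,5, 18,-7,-90,0,5, 40,-15,-105,1,5, 66,-25,-115,3,5, 94,-36,-115,5,5, 122,-47,-115,7,5, 150,-58,-115,9,5, 178,-68,-115,11,5, 206,-79,-115,13,5, 234,-90,-115,15,5, 262,-101,-115,17,5, 290,-111,-115,19,5, 318,-122,-115,21,5, 346,-133,-115,23,5, 374,-144,-115,24,5, 396,-152,-115,24,5, 410,-157,-115,24,5]'
python3 - <<'E'
from h import *
t=bay(YEL,-48,-11)
go((*t,290,79.5),(*t,205,79.5))
E
```

```text
clock: 29.47
eef_pos: [422.3, 242.7, 294.0]
tool_rot: [3.141, -0.002, 1.395]
force: [0.4, -0.2, -0.0]
width: 12.3
t 29.47 pos [422.3 242.7 294. ] yaw 79.9 w 12.3 F [ 0.4 -0.2 -0. ] q [-0.14  0.65 -0.66  2.06  0.66  0.65 -1.42]
 -> [ 44.3 -43.9   4.1] turn 0.4 or -179.6
 -> [ 44.1 -44.   89.1] turn 0.4 or -179.6
```

```bash
python3 -m jog '[9,-9,0,0,5, 22,-22,0,0,5, 34,-34,0,0,5, 41,-41,0,0,5, 44,-44,5,0,5, 44,-44,22,0,5, 44,-44,44,0,5, 44,-44,65,0,5, 44,-44,80,0,5, 44,-44,88,0,5, 44,-44,88,0,5]'
python3 - <<'E'
from h import *
t=bay(YEL,-48,-11)
go((*t,182,79.5))
im,d=get_image("wrist"); cv2.imwrite("pics/w14.png",im)
E
```

```text
clock: 30.38
eef_pos: [388.7, 290.3, 203.3]
tool_rot: [-3.14, 0.003, 1.391]
force: [-0.5, -0.5, 0.4]
width: 12.2
t 30.38 pos [388.7 290.3 203.3] yaw 79.7 w 12.2 F [-0.5 -0.5  0.4] q [-0.39  0.79 -0.47  2.11  0.84  0.44 -1.7 ]
 -> [ 3.3 -2.5 21.3] turn 0.2 or -179.8
```

View pics/w14.png

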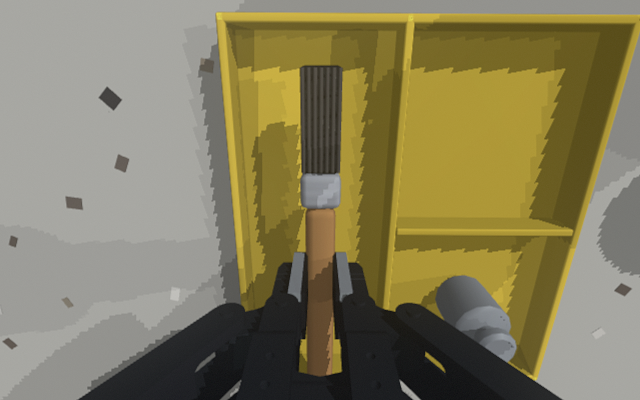

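Brush parallel to and central in the yellow long bay. Lowering.

```bash
python3 -m jog '[2,-1,6,0,5, 3,-2,13,0,5, 3,-2,17,0,5, 3,-2,18,0,5, 3,-2,19,0,5, 3,-2,20,0,5, 3,-2,20,0,5]'
python3 - <<'E'
from h import *
t=bay(YEL,-48,-11)
go((*t,182,79.5))
E
```

```text
clock: 31.02
eef_pos: [387.4, 294.4, 184.7]
tool_rot: [3.141, -0.0, 1.391]
force: [0.4, 0.1, -0.6]
width: 11.9
t 31.02 pos [387.4 294.4 184.7] yaw 79.7 w 11.9 F [ 0.4  0.1 -0.6] q [-0.43  0.82 -0.42  2.11  0.88  0.4  -1.75]
 -> [-0.6 -0.5  2.7] turn 0.2 or -179.8
```

```bash
python3 -m jog '[0,0,1,0,5, 0,0,2,0,5, 0,0,3,0,5, 0,0,3,0,5, 0,0,3,0,18, 0,0,3,0,26, 0,0,3,0,28, 0,0,3,0,28, 0,0,-4,0,28, 0,0,-18,0,28, 0,0,-42,0,28, 0,0,-70,0,28, 0,0,-98,0,28, 0,0,-120,0,28, 0,0,-125,0,28, 0,0,-125,0,28]'
python3 - <<'E'
from h import *
go()
im,dd=get_image("wrist"); cv2.imwrite("pics/w15.png",im)
for n in ["top","scene"]:
    im,d=get_image(n); cv2.imwrite(f"pics/{n}1.png",im); cv2.imwrite(f"im_{n}1.png",im); np.save(f"{n}1.npy",d)
E
```

```text
clock: 32.35
eef_pos: [387.8, 294.5, 311.5]
tool_rot: [3.139, -0.003, 1.391]
force: [-0.7, 0.3, 0.4]
width: 28.3
t 32.35 pos [387.8 294.5 311.5] yaw 79.7 w 28.3 F [-0.7  0.3  0.4] q [-0.25  0.62 -0.68  2.04  0.63  0.68 -1.52]
```

View pics/w15.png

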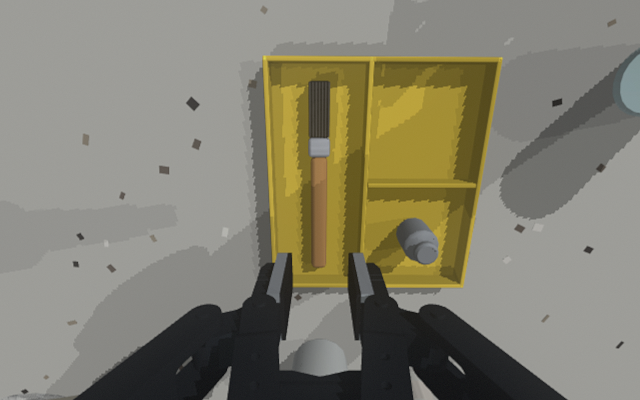

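View pics/scene1.png

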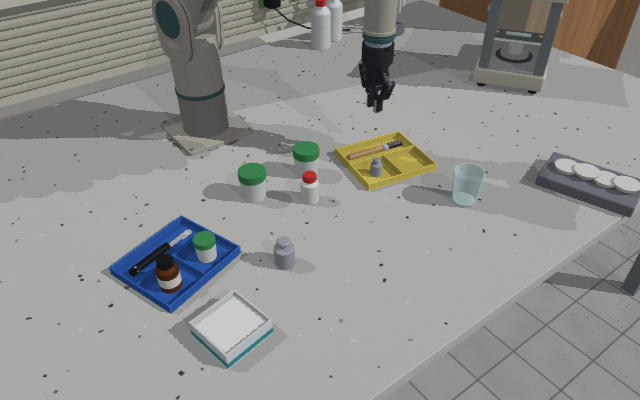

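The scene view shows both kits complete, with the bottles, pot and weight upright. I run a numeric check of tray-frame positions and of what should not have moved.

Run:
```python
from h import *
p=camera_params("scene"); C=cloud(p,np.load("scene1.npy"))
def loc(t,q): return np.round(Rz(t[1]).T@(q[:2]-t[0]),1)
for nm,t,x,y,z0 in [("bottle",BLUE,40,-49,70),("pot",BLUE,40,49,50),("weight",YEL,40,-49,42)]:
    c0=bay(t,x,y); m=(np.hypot(C[...,0]-c0[0],C[...,1]-c0[1])<38)&(C[...,2]>z0)&(C[...,2]<100); q=C[m]
    mid=(q.min(0)+q.max(0))/2; print(nm,m.sum(),"tray xy",loc(t,mid),"top",round(np.percentile(q[:,2],95),1))
for nm,t in [("spatula",BLUE),("brush",YEL)]:
    L=(C[...,:2]-t[0])@Rz(t[1]); m=(abs(L[...,0]+48)<32)&(abs(L[...,1])<90)&(C[...,2]>11)&(C[...,2]<30); q=L[m]
    print(nm,m.sum(),"range",np.round(q.min(0),1),np.round(q.max(0),1),"z",np.round(np.percentile(C[m][:,2],[5,95]),1))
a,b=cv2.imread("im_scene.png"),cv2.imread("im_scene1.png")
for nm,(x0,x1,y0,y1) in {"white":(300,320,170,203),"beaker":(448,488,160,210),"carton":(188,275,290,365)}.items():
    f=lambda i:cv2.cvtColor(i[y0:y1,x0:x1],cv2.COLOR_BGR2GRAY).astype('float32')
    print(nm,"px shift",cv2.phaseCorrelate(f(a),f(b)))
```

```text
bottle 197 tray xy [ 39.8 -50.9] top 80.3
pot 313 tray xy [42.7 47.4] top 59.3
weight 42 tray xy [ 42.  -49.3] top 53.1
spatula 306 range [-55.  -82.5] [-37.   58.5] z [12. 19.]
brush 271 range [-79.3 -82.3] [-33.3  82.7] z [11.7 19.5]
white px shift ((-0.01116964706056578, -0.008931346353808323), 0.96002779437436)
beaker px shift ((-0.18459843628320627, -0.042491152874845284), 0.8900877992510796)
carton px shift ((0.06261093987409794, 0.5341902095318787), 0.9398609582406503)
```

```bash
python3 -c "
from cell import *
print(finish_job())"
```

```text
the job is handed in; nothing more can be done
None
```

Both kits are made up and the job is handed in, at about 32.5 s of the 128 s allowed; the hand-in gives no verdict. The blue tray holds the brown bottle, the small green-lidded pot and the spatula. The yellow tray holds the small check weight and the brush.

- **Standing pieces:** my last checks put all three within about 3 mm of their bay centres. Bottle, pot and weight look upright in the final pictures, though I did not measure tilt.
- **Spatula and brush:** both lie flat in their long bays and parallel to them, roughly centred along the bay. The brush's measured width was spoilt by tray-wall points in the depth mask, so its sideways position was judged from the wrist picture.
- **Things to leave alone:** the white bottle and the beaker shifted less than 0.2 pixel between the first and last scene pictures. The carton read 0.5 pixel, within noise, and was never approached.
- **Disagreements:** the scene camera's depth read the tops about 2 to 3 mm higher than the given heights. The top and scene cameras differed by 2 to 4 mm along x, so I averaged the two and checked against the wrist camera.

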